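Mesh the beater with the mixer base and hold it down

TASK

Swing the hinged hasp, with its rubber dust cap, up off the mixer base's socket and right back past upright so that it leans well out over its hinge. Then take the beater out of the wooden cup by its grip, turn it until its four ribs mesh with the cross-shaped slots of the socket, and push it fully home against the spring until its collar sits flush on the socket's rim. Finish while still gripping the beater and pressing it down, since the spring would lift it again, and leave the bowl, the tub and the plate where they are.

Things in the scene. Friction and masses are not known exactly. Their poses are not given: they have to be found in the camera images.
- base: Fixed white mixer base, a box 140 (its x) x 120 (its y) x 60 mm high on the tray (tray top at z 4 mm). Origin: centre of its underside; z up, yaw varies. The socket stands in the middle of its top, the hasp's hinge near its +y edge. 45 mm to -y of the centre a wire staple (the catch), up to 104 mm above the underside, passes through the hasp's slot.
- socket (a point): Centre of the mouth of the steel drive socket, 72 mm above the base's underside. Round hub 44 mm across, with a cross-shaped slot: both arms 8.6 mm wide, 36 mm long, along this frame's x and y (z up), open down to the spring plunger 16 mm below. The hub starts turned up to 0.75 rad either way from the base's axes; it can be turned (limit 0.8) but is stiff (0.15 N m).
- spring (a joint): Travel of the spring plunger in the socket (m): 0 untouched, grows as the beater's foot presses it down, 0.008 when the collar is flush. It pushes back with 4 N at first touch and 8 N at 0.008; the beater's weight alone does not press it down. Below flush, the collar stands on the hub, which is rigid.
- hasp (a joint): Angle of the hasp (rad): 0 lying level over the socket, 1.57 upright, 2.7 its stop, leaning out beyond the base's +y side. Starts between 0 and 0.12. A stiff hinge (0.13 N m): it stays where it is left. At 2.3 or more it leaves room for a gripper above the socket.
- hasp_hinge (a point): Point on the hasp's hinge axis, which runs along the base's x; 50 mm to the base's +y from its centre and 92 mm above its underside.
- hasp_bar (a point): Where to grip the hasp: a round bar 10 mm thick at its free end, parallel to hinge axis and base x, 122 mm from the hinge axis. It sticks out 58 mm to base -x past the 24 mm strap; this point is 45 mm to -x of the strap's middle line. Closed: 72 mm to -y of the socket, 12 mm outside the box. Pinched from above across base y, it turns between the fingers over the whole arc.
- cup: Fixed wooden mortar cup, 68 mm across (78 at the foot), 40 mm high, on the tray, with a bore 30 mm across and 32 mm deep in which the beater stands. Origin: centre of the underside, z up.
- beater: Beater, 0.12 kg, 102 mm tall, upright; origin at its foot's centre, z up. Heights: 0-24 mm four ribs, a cross along its x and y, 26 mm tip to tip, 6 thick, rounded lower edges; 24-30 collar 40 mm across; 32-62 flat wire frame 61 mm wide in x-z; 66-102 grip block. Starts with the collar on the cup's rim, any yaw. Every quarter turn meshes. Home: foot 24 mm below point socket.
- grip (a point): Middle of the beater's black grip block (40 mm along x, 14 thick along y, 36 high), 84 mm above its foot; beater axes. Grip it across y.
- bowl: Loose green plastic bowl, 120 mm across, 50 mm high, on the tray. Leave it. Origin: centre of the underside.
- tub: Loose red snap-top tub, 86 mm across, 60 mm high, on the tray. Leave it. Origin: centre of the underside.
- plate: Loose white enamel plate, 150 mm across, 16 mm high, on the tray. Leave it. Origin: centre of the underside.
Things that resemble listed ones, but are neither listed nor needed, are in the scene too. Of the things shaped like the base, the white one is meant.

How it is judged:
By the outcome, as a careful person would: the job done as asked, in the order asked, and still so for the second after the job is handed in, while the arm keeps its last pose, push and grip.
It also fails if it takes over 58 s, if anything falls off the work surface, if the arm or the gripper's body presses on something with over 40 N, if the wrist force passes 120 N, or if a joint passes its speed limit or range.

ROBOT

A 7-joint arm with a two-finger parallel gripper is mounted at the origin on the work surface. World frame = base frame: x ahead of the robot, y to its left, z up, the work surface at z = 0. Lengths are in m, angles in rad, forces in N, time in s.
With the tool pointing down it reaches from about 0.425 to 0.925 m from the base axis. Payload 6.8 kg.
Tool frame: the origin (TCP) lies at the very end of the fingers, on their centre line; the grasp point (between the pads) lies 19 mm behind it; z points along the fingers, y is the line along which they close (so a half turn about z gives the same grasp; the last joint's range is limited). The gripper opens to 85 mm and grips with 20 to 120 N. Pads are 22 mm wide; open, the fingers measure 114 mm over their backs; the gripper's body (76 mm by 85 mm) begins 54 mm behind the grasp point. The pads swing forward as they close: fully open they stand 13 mm farther back than shut.
Start: joints at [1.201, 0.477, 0.022, 1.555, -0.011, 1.109, -0.083], TCP at [0.175, -0.652, 0.231] pointing down, gripper open.
Joint ranges: [-2.96, 2.96], [-0.34, 2.1], [-1.41, 1.46], [0.24, 2.44], [-1.37, 4.51], [0.17, 1.92], [-2.96, 2.96]. Speed limits (rad/s): [2.39, 2.39, 3.14, 3.14, 3.14, 3.14, 3.14].

INTERFACE

Orientations are given as a unit quaternion [w, x, y, z].
In Python, from station import bot gives the robot as it stands.
- The arm moves only by the tool jog_arm, never from a script. Its argument "motion" is a list of rows, each a list of 7 numbers: the turn, a rotation vector about the tool's x, y, z in rad, then the shift along the tool's x, y, z in mm, then the finger opening in mm, from 0 to 85.4. A call has 1 to 10 rows; each row is the pose to reach, as a shift and turn from the pose commanded when the call began, along the tool's axes at that moment; what a row does not reach only later rows make up. A row lasts 1/8 s, in which the tool goes at most 62.5 mm and 10.7 degrees, less where a joint would pass 70% of its speed; a pose out of reach is approached as far as the arm can. A call with a gripper value outside its range is refused whole. The fingers move at their own pace and stop on an object; "grip_force" is the grip in N (left out, the last holds). Time passes only in rows, so rows that repeat a pose let the fingers close. It gives the time, the measured TCP pose, the force, the opening and the grip force at its end, in the units of the state.
- bot.get_obs(): the state, without advancing time (a new reading comes with each control period).
- bot.read_camera(name): name is "scene" or "side" or "wrist"; returns a dict with "pixels" (480x640x3 uint8, red, green, blue), "camera_matrix" (3x3 intrinsics, pixels), "T" (4x4, takes a point from camera to world coordinates); the wrist camera has in their place "tool_from_camera" (4x4, takes a point from camera to tool coordinates, whose origin is the TCP and whose axes are the flange's). Camera axes: x right, y down, z forward; pixel columns grow to the right and rows downward; lengths in m; the calibration is good to about 2 mm. A picture is of the moment at which its call begins: read the wrist's pose just before it. There is no depth.
- bot.hand_in(): hands the job in; it is judged then, once.
Trained networks look in a picture, given as the dict that the camera call returned (one of the last four; its "shot" number tells which), for a name from the list of things; names that differ only in an ending like _2 or _b are one class to them, and where a whole thing is asked for, a point or a joint stands for the part that bears it (a point fixed in the world has none). Each returns a list of dicts, best first, with "score" (0 to 1); they miss things now and then, are a little off and sometimes report something else, mostly with a low value. They report only what shows in the picture. A call takes as long as a camera call. They do not tell look-alikes from the thing itself.
- bot.spot_in(thing, picture): "xy" ([column, row] in pixels, amid what is visible of it).
- bot.tip_of(thing, picture): "xy" ([column, row] in pixels: a listed point, or the origin of a listed thing).
The state is a dict: "t": time; "q": joint angles; "joint_vel": joint speeds; "joint_torque": joint torques, N m; "eef_pos": TCP position; "tool_rot": TCP orientation; "contact_force": force on the tool from outside, world axes, zero at the start; "torque": the same for the moment, N m; "gripper_width": opening from 0.0 (shut) to 1.0 (fully open); "grasp_force": force on a finger pad.
Only numpy, scipy, OpenCV 4.12 (cv2) and the standard library are available. Lean on these libraries where they do the work, as an engineer would, in place of code of your own. Each camera call takes 0.05 s, during which the arm holds its last target. There are 200 camera calls.

## Working session

There is one attempt and no reset: what is moved stays moved. The work goes in short steps, Python scripts to look and compute and a tool call to move; the robot and the scene stay as the last step left them, time stands still between calls to the robot, and variables do not carry over. Pictures are saved under pics/ and viewed, at most 13 in all, crops included, and the job is handed in when it is done.

Besides the shell and the picture viewer there is one more tool, called after ">>>" as name([rows], argument=value, ...), one row to a line, values as JSON. jog_arm: Moves the arm, as the interface text tells. Its arguments: {"type":"object","properties":{"motion":{"type":"array"},"grip_force":{"type":"number"}},"required":["motion"]}

```bash
ls; mkdir -p pics; cat > h.py <<'E'
import numpy as np, cv2, json
from station import bot
from scipy.spatial.transform import Rotation as R
def cam(n):
    o=bot.get_obs(); p=bot.read_camera(n)
    if n=='wrist':
        q=o['tool_rot']; T=np.eye(4); T[:3,:3]=R.from_quat([q[1],q[2],q[3],q[0]]).as_matrix(); T[:3,3]=o['eef_pos']
        p['TT']=T@p['tool_from_camera']
    else: p['TT']=np.array(p['T'])
    return p
def ray(p,xy):
    d=np.linalg.inv(np.array(p['camera_matrix']))@[xy[0],xy[1],1]; return p['TT'][:3,3],p['TT'][:3,:3]@d
def atz(p,xy,z):
    o,d=ray(p,xy); return o+d*(z-o[2])/d[2]
def tri(rs):
    A=0;b=0
    for o,d in rs:
        d=d/np.linalg.norm(d);M=np.eye(3)-np.outer(d,d);A=A+M;b=b+M@o
    x=np.linalg.solve(A,b); return x,[np.linalg.norm(np.cross(x-o,d/np.linalg.norm(d))) for o,d in rs]
def proj(p,X):
    c=np.linalg.inv(p['TT'])@np.append(X,1); u=np.array(p['camera_matrix'])@c[:3]; return u[:2]/u[2]
def save(p,f): cv2.imwrite('pics/'+f,cv2.cvtColor(p['pixels'],cv2.COLOR_RGB2BGR))
def totool(d):
    q=bot.get_obs()['tool_rot']; return R.from_quat([q[1],q[2],q[3],q[0]]).as_matrix().T@d
E
python3 - <<'E'
from h import *
np.set_printoptions(precision=4,suppress=True)
print(bot.get_obs())
P={n:cam(n) for n in('scene','side','wrist')}
for n,p in P.items():
    save(p,n+'0.png'); print(n,p['TT'][:3,3])
    for t in['base','socket','hasp_hinge','hasp_bar','cup','beater','grip','bowl','tub','plate']:
        print(t,[(np.round(r['xy']),round(r['score'],2)) for r in bot.tip_of(t,p)][:4])
E
```

```text
pics
{'t': 0.0, 'q': array([ 1.2009,  0.4778,  0.0224,  1.5565, -0.0115,  1.1093, -0.0831]), 'joint_vel': array([ 0.0017, -0.0019,  0.0008, -0.0006,  0.0002,  0.0002, -0.0002]), 'joint_torque': array([  0.0012, -59.6434,   1.6081, -28.1193,   0.0125,   0.0094,
        -0.    ]), 'eef_pos': array([ 0.1745, -0.6514,  0.2303]), 'tool_rot': array([-0.0009,  0.9914,  0.1305, -0.0002]), 'contact_force': array([ 0.3826,  0.1195, -0.6807]), 'torque': array([ 0.0126, -0.0161, -0.0118]), 'grasp_force': 0.0, 'gripper_width': 0.9987580982107487}
scene [1.1457 0.1751 0.9952]
base [(array([510., 250.]), 0.8), (array([304., 234.]), 0.56)]
socket [(array([300., 212.]), 0.66), (array([519., 233.]), 0.5)]
hasp_hinge [(array([318., 209.]), 0.94), (array([545., 241.]), 0.63)]
hasp_bar [(array([278., 188.]), 0.96), (array([496., 207.]), 0.94)]
cup [(array([192., 222.]), 0.98)]
beater [(array([188., 217.]), 0.8)]
grip [(array([184., 198.]), 0.89)]
bowl [(array([306., 323.]), 0.61)]
tub [(array([176., 313.]), 0.84)]
plate [(array([382., 310.]), 0.86)]
side [ 0.1396 -0.3775  0.9194]
base [(array([313., 310.]), 0.66), (array([192., 194.]), 0.6), (array([406., 398.]), 0.54)]
socket [(array([311., 290.]), 0.53), (array([187., 177.]), 0.45)]
hasp_hinge [(array([184., 161.]), 0.76), (array([294., 272.]), 0.73), (array([403., 394.]), 0.47)]
hasp_bar [(array([316., 319.]), 0.98), (array([176., 191.]), 0.95), (array([311., 307.]), 0.58)]
cup [(array([378., 245.]), 0.72), (array([406., 397.]), 0.67)]
beater [(array([404., 395.]), 0.98), (array([380., 245.]), 0.75)]
grip [(array([413., 376.]), 0.6)]
bowl [(array([413., 375.]), 0.74), (array([378., 242.]), 0.55)]
tub [(array([470., 318.]), 0.56)]
plate [(array([314., 218.]), 0.76), (array([405., 397.]), 0.47)]
wrist [ 0.2396 -0.634   0.3737]
base []
socket []
hasp_hinge []
hasp_bar []
cup []
beater []
grip []
bowl []
tub []
plate []
```

View pics/scene0.png

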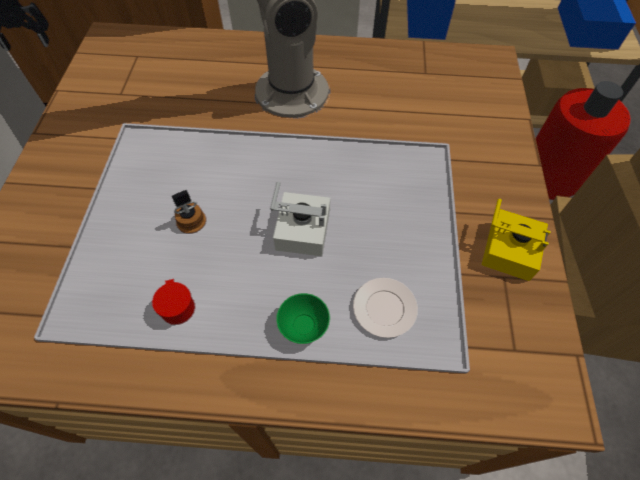

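View pics/side0.png

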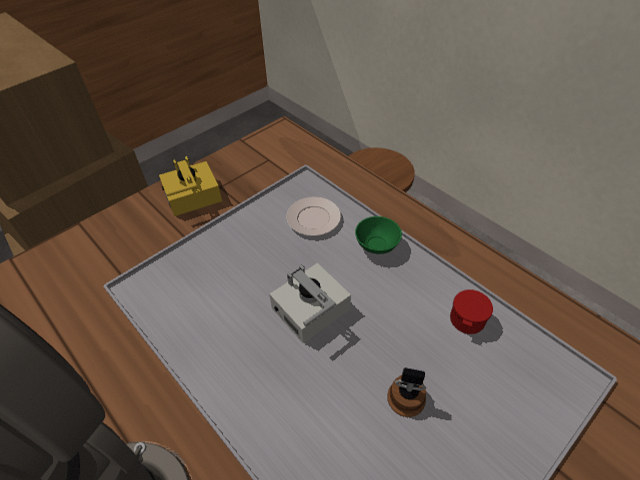

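```bash
python3 - <<'E'
from h import *
np.set_printoptions(precision=4,suppress=True)
s=cam('scene');d=cam('side')
M=dict(base=((304,234),(313,310)),socket=((300,212),(311,290)),hinge=((318,209),(294,272)),bar=((278,188),(316,319)),cup=((192,222),(406,397)),beater=((188,217),(404,395)),grip=((184,198),(413,376)),base2=((510,250),(192,194)),bar2=((496,207),(176,191)),bowl=((306,323),(378,245)),tub=((176,313),(470,318)),plate=((382,310),(314,218)))
for k,(a,b) in M.items(): print(k,*tri([ray(s,a),ray(d,b)]))
E
```

```text
base [ 0.5295  0.0879 -0.0077] [np.float64(0.001957590949674529), np.float64(0.0019575909496745)]
socket [0.5234 0.0815 0.0851] [np.float64(0.00018492249402545083), np.float64(0.0001849224940254596)]
hinge [0.5217 0.1292 0.1047] [np.float64(0.004104541119931628), np.float64(0.004104541119931733)]
bar [0.4713 0.0167 0.1017] [np.float64(0.006265657100808428), np.float64(0.006265657100808487)]
cup [ 0.5211 -0.2059  0.0018] [np.float64(0.00037089500412077587), np.float64(0.0003708950041208388)]
beater [ 0.5161 -0.2081  0.0204] [np.float64(0.0045068966837666395), np.float64(0.004506896683766548)]
grip [ 0.5186 -0.2048  0.1026] [np.float64(0.003473963490188598), np.float64(0.0034739634901887846)]
base2 [0.5409 0.619  0.0057] [np.float64(0.0017132537828020474), np.float64(0.0017132537828019928)]
bar2 [0.4766 0.5601 0.0967] [np.float64(0.001104553470558564), np.float64(0.0011045534705584252)]
bowl [0.7807 0.1136 0.0086] [np.float64(0.005602798978903567), np.float64(0.005602798978903701)]
tub [ 0.774  -0.1865  0.0017] [np.float64(6.268623816641644e-05), np.float64(6.268623816620723e-05)]
plate [0.7303 0.2953 0.0082] [np.float64(0.002802680357267572), np.float64(0.0028026803572676878)]
```

The two look-alikes are clear. The white base is at about (302,223) in the scene view and (311,300) in the side view, with its bar end at (278,190). The beater in its cup is at (188,215) in scene. The yellow base off the tray is the decoy. I'll go over the beater and look with the wrist camera.

>>> jog_arm([
  [0,0,0.05,40,-36,-5,85],
  [0,0,0.1,85,-80,-15,85],
  [0,0,0.15,130,-122,-25,85],
  [0,0,0.2,175,-164,-35,85],
  [0,0,0.262,220,-206,-40,85],
  [0,0,0.262,265,-248,-40,85],
  [0,0,0.262,310,-290,-40,85],
  [0,0,0.262,350,-330,-40,85],
  [0,0,0.262,387,-363,-40,85],
  [0,0,0.262,387,-363,-40,85],
])

```text
t: 3.0
eef_pos: [0.4568, -0.1971, 0.2717]
tool_rot: [-0.001, 1.0, 0.004, 0.001]
contact_force: [-0.3, -0.2, -0.1]
gripper_width: 0.996
grasp_force: 0.0
```

```bash
python3 - <<'E'
from h import *
np.set_printoptions(precision=4,suppress=True)
o=bot.get_obs();print(o['t'],o['eef_pos'],o['tool_rot'],o['q'])
p=cam('wrist');save(p,'w1.png');print(p['camera_matrix'],p['TT'])
for t in['cup','beater','grip']:
    for r in bot.tip_of(t,p)[:3]: print(t,r, atz(p,r['xy'],{'cup':.004,'beater':.02,'grip':.104}[t]))
E
```

```text
3.0 [ 0.4568 -0.1971  0.2717] [-0.0005  1.      0.0038  0.0007] [ 0.4991  0.1567 -0.241   1.909   0.0406  1.0796 -1.3215]
[[403.5644   0.     314.2674]
 [  0.     403.5644 236.8939]
 [  0.       0.       1.    ]] [[ 0.0073 -0.9641 -0.2656  0.5239]
 [-1.     -0.0068 -0.0027 -0.1965]
 [ 0.0008  0.2656 -0.9641  0.415 ]
 [ 0.      0.      0.      1.    ]]
beater {'xy': [328.1, 134.4], 'score': 0.7} [ 0.516 -0.21   0.02 ]
grip {'xy': [330.5, 134.7], 'score': 0.75} [ 0.5175 -0.2089  0.104 ]
```

View pics/w1.png

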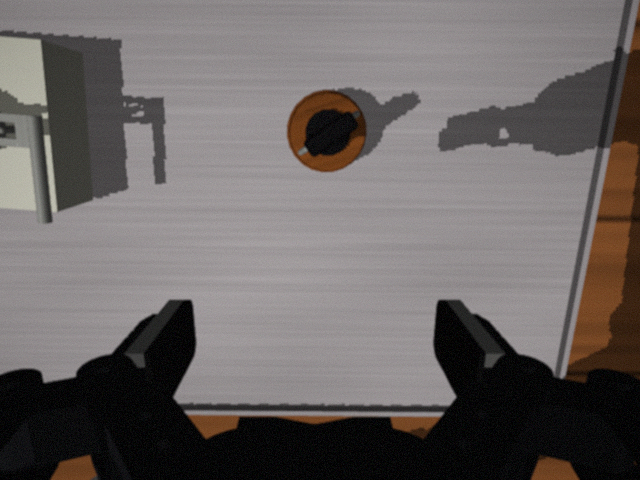

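The wrist view shows the cup and beater at (327,131), with the wire frame running from about (302,152) to (355,112). That is roughly −52° in world yaw. The base is at left. Now to the base.

>>> jog_arm([
  [0,0,0,0,-50,0,85],
  [0,0,0,0,-110,0,85],
  [0,0,0,0,-170,0,85],
  [0,0,0,-5,-220,0,85],
  [0,0,0,-10,-260,0,85],
  [0,0,0,-10,-260,0,85],
])

```text
t: 3.95
eef_pos: [0.4443, 0.0605, 0.2716]
tool_rot: [-0.0, 1.0, 0.002, 0.0]
contact_force: [0.3, -0.5, 1.0]
gripper_width: 0.995
grasp_force: 0.0
```

```bash
python3 - <<'E'
from h import *
np.set_printoptions(precision=4,suppress=True)
o=bot.get_obs();print(o['t'],o['eef_pos'],o['tool_rot'],o['q'])
p=cam('wrist');save(p,'w2.png')
for t,z in[('socket',.076),('hasp_hinge',.096),('hasp_bar',.1)]:
    for r in bot.tip_of(t,p)[:3]: print(t,r, atz(p,r['xy'],z))
E
```

```text
3.95 [0.4443 0.0605 0.2716] [-0.0002  1.      0.0015  0.0003] [ 0.1756  0.0871 -0.4719  1.9947  0.0448  1.069  -1.8841]
hasp_hinge {'xy': [211.0, 106.6], 'score': 0.74} [0.5249 0.1382 0.096 ]
hasp_bar {'xy': [374.2, 179.0], 'score': 0.83} [0.4714 0.0137 0.1   ]
```

View pics/w2.png

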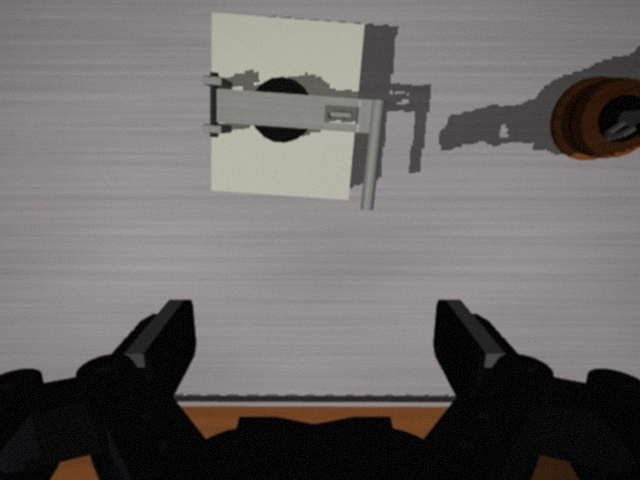

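The wrist view shows the white base's top with corners at about (211,12), (364,24), (349,200) and (211,190). The bar runs from (378,100) to (367,210), and the hinge is at (212,105). Now to compute the base pose and bar.

```bash
python3 - <<'E'
from h import *
np.set_printoptions(precision=4,suppress=True)
o=bot.get_obs()
p=cam('wrist')
C=[atz(p,c,.064)[:2] for c in[(211,12),(364,24),(349,200),(211,190)]]
print(C, np.mean(C,0)); 
for i in range(4): e=C[(i+1)%4]-C[i]; print(np.linalg.norm(e), np.degrees(np.arctan2(e[1],e[0])))
for z in(.096,.1,.105):
  b=[atz(p,c,z) for c in[(379,100),(367.5,209)]]; e=b[0]-b[1]
  print(z,b,np.linalg.norm(e),np.degrees(np.arctan2(e[1],e[0])))
yaw=np.arctan2(*(C[0]-C[3]+C[1]-C[2])[::-1]);print(np.degrees(yaw))
c=np.mean(C,0);r=np.array([[np.cos(yaw),-np.sin(yaw)],[np.sin(yaw),np.cos(yaw)]])
for n,v in dict(hinge=(0,.05),bar=(-.045,-.072)).items(): print(n,c+r@v)
E
```

```text
[array([0.5975, 0.1363]), array([0.5886, 0.0166]), array([0.4485, 0.0257]), array([0.4579, 0.1463])] [0.5231 0.0812]
0.1199702070640551 -94.2436653863989
0.14033343204390752 176.27418031481355
0.12096092530740367 85.56778055158075
0.13992990874381422 -4.129725196703474
0.096 [array([0.53  , 0.0076, 0.096 ]), array([0.447 , 0.0136, 0.096 ])] 0.08329137950824347 -4.134990099204091
0.1 [array([0.5298, 0.0082, 0.1   ]), array([0.4478, 0.0141, 0.1   ])] 0.08224519582215704 -4.134990099204082
0.105 [array([0.5295, 0.0089, 0.105 ]), array([0.4488, 0.0148, 0.105 ])] 0.08093746621454882 -4.1349900992040896
-3.9274816680607065
hinge [0.5265 0.1311]
bar [0.4733 0.0125]
```

>>> jog_arm([
  [0,0,0.035,10,20,30,45],
  [0,0,0.071,20,40,70,45],
  [0,0,0.071,29,48,120,45],
  [0,0,0.071,29,48,160,45],
  [0,0,0.071,29,48,190,45],
  [0,0,0.071,29,48,190,45],
])

```text
t: 4.95
eef_pos: [0.4719, 0.0094, 0.0795]
tool_rot: [0.0, 0.999, -0.036, -0.002]
contact_force: [-0.3, -0.4, -0.1]
gripper_width: 0.527
grasp_force: 0.0
```

```bash
python3 - <<'E'
from h import *
p=cam('wrist');save(p,'w3.png')
E
```

```text
(no output)
```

View pics/w3.png

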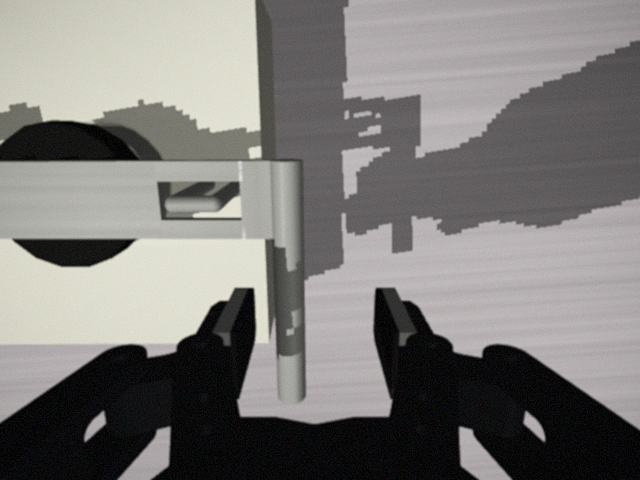

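The bar runs between the fingers at column 290, left of the finger centre at 315. I'll nudge by about 4 mm and close.

>>> jog_arm([
  [0,0,0,0,-4,0,45],
  [0,0,0,0,-4,0,5],
  [0,0,0,0,-4,0,5],
  [0,0,0,0,-4,0,5],
  [0,0,0,0,-4,0,5],
  [0,0,0,0,-4,0,5],
], grip_force=35)

```text
t: 5.75
eef_pos: [0.4749, 0.0173, 0.0822]
tool_rot: [-0.001, 0.999, -0.035, 0.001]
contact_force: [0.4, 7.0, 0.8]
gripper_width: 0.1
grasp_force: 34.1
```

>>> jog_arm([
  [0,0,0,0,-4,-8,5],
  [0,0,0,0,-6,-18,5],
  [0,0,0,0,-9,-32,5],
  [0,0,0,0,-14,-47,5],
  [0,0,0,0,-21,-60,5],
  [0,0,0,0,-25,-65,5],
  [0,0,0,0,-25,-65,5],
])

```text
t: 6.62
eef_pos: [0.476, 0.0371, 0.1478]
tool_rot: [0.002, 0.999, -0.037, 0.001]
contact_force: [-0.1, -9.9, 5.9]
gripper_width: 0.101
grasp_force: 34.6
```

>>> jog_arm([
  [0,0,0,0,-11,-18,5],
  [0,0,0,0,-30,-34,5],
  [0,0,0,0,-52,-45,5],
  [0,0,0,0,-76,-51,5],
  [0,0,0,0,-100,-53,5],
  [0,0,0,0,-100,-53,5],
])

```text
t: 7.38
eef_pos: [0.4834, 0.1436, 0.2027]
tool_rot: [-0.002, 0.999, -0.034, 0.002]
contact_force: [-4.9, 1.6, 18.3]
gripper_width: 0.099
grasp_force: 37.8
```

>>> jog_arm([
  [0,0,0,0,-12,-3,5],
  [0,0,0,0,-25,0,5],
  [0,0,0,0,-37,4,5],
  [0,0,0,0,-48,8,5],
  [0,0,0,0,-59,14,5],
  [0,0,0,0,-69,20,5],
  [0,0,0,0,-69,20,5],
])

```text
t: 8.25
eef_pos: [0.4876, 0.2095, 0.1787]
tool_rot: [-0.001, 0.999, -0.035, -0.0]
contact_force: [0.8, 1.8, 1.1]
gripper_width: 0.097
grasp_force: 37.7
```

>>> jog_arm([
  [0,0,0,0,-10,8,5],
  [0,0,0,0,-18,16,5],
  [0,0,0,0,-26,26,5],
  [0,0,0,0,-32,34,5],
  [0,0,0,0,-32,34,5],
])

```text
t: 8.88
eef_pos: [0.4898, 0.2409, 0.1445]
tool_rot: [-0.0, 0.999, -0.035, -0.0]
contact_force: [-0.7, 3.1, 0.9]
gripper_width: 0.1
grasp_force: 39.1
```

>>> jog_arm([
  [0,0,0,0,0,0,30],
  [0,0,0,0,0,0,30],
  [0,0,0,0,0,0,30],
  [0,0,0,0,0,-30,30],
  [0,0,0,0,0,-80,60],
  [0,0,0,0,30,-110,85],
  [0,0,0,-10,80,-120,85],
  [0,0,0,-25,130,-130,85],
  [0,0,0,-45,165,-130,85],
  [0,0,0,-45,165,-130,85],
])

```text
t: 10.12
eef_pos: [0.4321, 0.0758, 0.2754]
tool_rot: [0.001, 0.999, -0.038, 0.0]
contact_force: [0.3, 0.2, 0.7]
gripper_width: 0.995
grasp_force: 0.0
```

```bash
python3 - <<'E'
from h import *
np.set_printoptions(precision=4,suppress=True)
o=bot.get_obs();print(o['t'],o['eef_pos'],o['tool_rot'],o['q'])
p=cam('wrist');save(p,'w4.png')
for t,z in[('socket',.076),('hasp_hinge',.096),('hasp_bar',.16)]:
    for r in bot.tip_of(t,p)[:3]: print(t,r, atz(p,r['xy'],z))
print(proj(p,[.5231,.0812,.076]))
E
```

```text
10.125 [0.4321 0.0758 0.2754] [ 0.0009  0.9993 -0.0381  0.0001] [ 0.1181  0.0635 -0.4494  2.0088  0.0333  1.0764 -1.9933]
socket {'xy': [292.9, 96.3], 'score': 0.59} [0.5228 0.0853 0.076 ]
socket {'xy': [293.7, 101.1], 'score': 0.51} [0.5191 0.085  0.076 ]
hasp_hinge {'xy': [222.9, 93.9], 'score': 0.64} [0.5271 0.137  0.096 ]
hasp_bar {'xy': [46.5, 163.6], 'score': 0.97} [0.4888 0.2407 0.16  ]
[297.9438  95.4406]
```

View pics/w4.png

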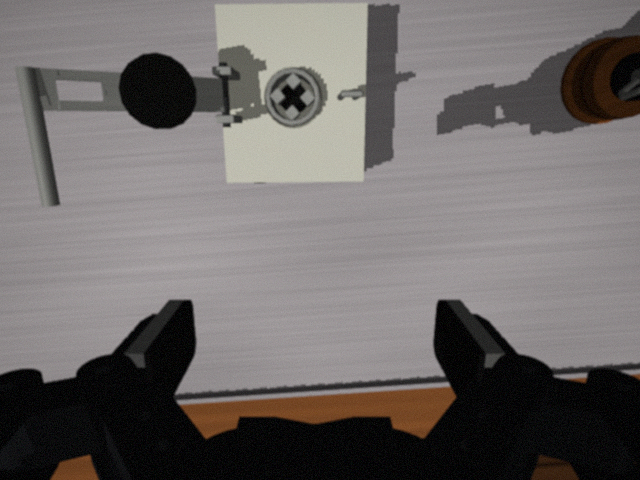

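The hasp now leans well out, with its bar at (40,135). The socket at (294,97) is clear and its slot cross looks diagonal. I'll rectify the socket and the beater (from w1) to measure yaw.

```bash
python3 - <<'E'
from h import *
def rect(img,K,T,c,z,half=.03,n=400):
    # u -> +x world right, v up -> +y
    q=[(c[0]+a*half,c[1]+b*half,z) for a,b in((-1,1),(1,1),(1,-1),(-1,-1))]
    pp={'TT':T,'camera_matrix':K}
    H=cv2.getPerspectiveTransform(np.float32([proj(pp,x) for x in q]),np.float32([[0,0],[n,0],[n,n],[0,n]]))
    return cv2.warpPerspective(img,H,(n,n),flags=cv2.INTER_CUBIC)
p=cam('wrist');K=np.array(p['camera_matrix'])
A=rect(cv2.cvtColor(p['pixels'],cv2.COLOR_RGB2BGR),K,p['TT'],(.522,.083),.076)
T=np.array([[0.0073,-0.9641,-0.2656,0.5239],[-1,-0.0068,-0.0027,-0.1965],[0.0008,0.2656,-0.9641,0.415],[0,0,0,1]])
B=rect(cv2.imread('pics/w1.png'),K,T,(.519,-.207),.122,.035)
B=cv2.convertScaleAbs(B,alpha=2.5,beta=10)
cv2.imwrite('pics/r.png',np.hstack([A,B]))
E
```

```text
(no output)
```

View pics/r.png

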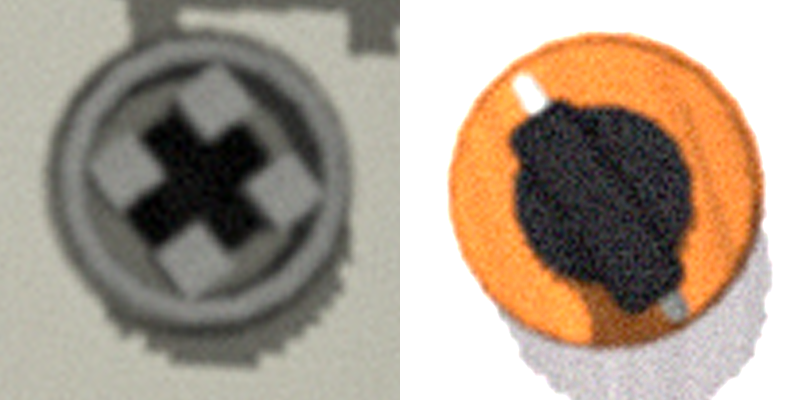

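Socket: the centre is at (203,180) in the left crop, so about (0.522, 0.086). The slot arms run along the dark X, about 38° world (mod 90), which gives a hub angle of about 0.73, within its limit. Beater: the wire runs from (530,90) to (678,308), so its x axis is at about −55.5° and it sits near (0.519,−0.207). I'll approach with tool x at 124.5°, which keeps joint 7 mid-range at both places.

>>> jog_arm([
  [0,0,-0.18,10,20,0,85],
  [0,0,-0.36,30,60,0,85],
  [0,0,-0.54,50,110,5,85],
  [0,0,-0.72,70,160,15,85],
  [0,0,-0.9,90,210,25,85],
  [0,0,-1.08,108,250,35,85],
  [0,0,-1.26,108,275,40,85],
  [0,0,-1.44,108,275,40,85],
  [0,0,-1.62,108,275,40,85],
  [0,0,-1.8,108,275,40,85],
])

```text
t: 11.62
eef_pos: [0.5224, -0.2023, 0.2348]
tool_rot: [-0.0, 0.646, 0.763, 0.0]
contact_force: [-0.3, -0.1, 0.0]
gripper_width: 0.997
grasp_force: 0.0
```

>>> jog_arm([
  [0,0,-0.18,0,0,0,85],
  [0,0,-0.36,0,0,0,85],
  [0,0,-0.45,0,0,0,85],
  [0,0,-0.45,0,0,0,85],
  [0,0,-0.45,0,0,0,85],
])

```text
t: 12.25
eef_pos: [0.5219, -0.2027, 0.235]
tool_rot: [-0.0, 0.463, 0.886, 0.0]
contact_force: [-0.3, 0.1, -0.3]
gripper_width: 0.993
grasp_force: 0.0
```

```bash
python3 - <<'E'
from h import *
np.set_printoptions(precision=4,suppress=True)
p=cam('wrist')
o=bot.get_obs();print(o['t'],o['eef_pos'],o['q'],R.from_quat(np.roll(o['tool_rot'],-1)).as_matrix())
for r in bot.tip_of('grip',p)[:3]+bot.tip_of('beater',p)[:2]: print(r, atz(p,r['xy'],.104))
print(proj(p,[.519,-.207,.104]))
cv2.imwrite('pics/w5.png',cv2.convertScaleAbs(cv2.cvtColor(p['pixels'],cv2.COLOR_RGB2BGR),alpha=1.6,beta=10))
E
```

```text
12.3 [ 0.5218 -0.2028  0.2351] [ 0.6703  0.3291 -0.5072  1.8027  0.181   1.056   0.7033] [[-0.5705  0.8213 -0.0001]
 [ 0.8213  0.5705  0.0003]
 [ 0.0003  0.0001 -1.    ]]
{'xy': [306.4, 227.3], 'score': 0.76} [ 0.5179 -0.2073  0.104 ]
{'xy': [308.1, 207.2], 'score': 0.85} [ 0.5108 -0.1948  0.104 ]
[307.936  227.7965]
```

View pics/w5.png

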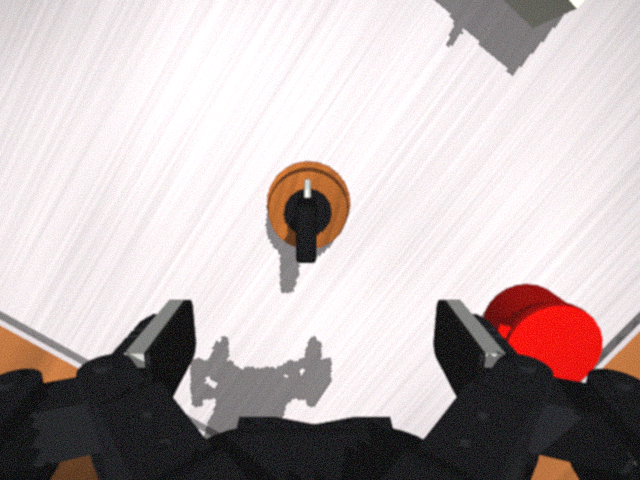

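The view is nicely aligned: the grip block runs vertically at column 307, rows 182–262, and the red tub is well clear at lower right. I'll shift about 5 mm in tool y, descend and grip.

>>> jog_arm([
  [0,0,0,-2,-5,30,70],
  [0,0,0,-2,-5,75,50],
  [0,0,0,-2,-5,115,50],
  [0,0,0,-2,-5,147,50],
  [0,0,0,-2,-5,147,50],
  [0,0,0,-2,-5,147,10],
  [0,0,0,-2,-5,147,10],
  [0,0,0,-2,-5,147,10],
  [0,0,0,-2,-5,147,10],
  [0,0,0,-2,-5,147,10],
], grip_force=80)

```text
t: 13.65
eef_pos: [0.5198, -0.2081, 0.09]
tool_rot: [0.002, 0.463, 0.886, 0.0]
contact_force: [-1.1, -0.1, 6.6]
gripper_width: 0.153
grasp_force: 78.4
```

>>> jog_arm([
  [0,0,0,0,0,-20,10],
  [0,0,0,0,0,-45,10],
  [0,0,0,0,0,-80,10],
  [0,0,0,0,0,-115,10],
  [0,0,0,0,0,-130,10],
  [0,0,0,0,0,-130,10],
])

```text
t: 14.4
eef_pos: [0.5189, -0.2079, 0.2189]
tool_rot: [0.001, 0.463, 0.886, -0.0]
contact_force: [0.3, 0.2, -1.3]
gripper_width: 0.155
grasp_force: 78.3
```

```bash
python3 - <<'E'
from h import *
np.set_printoptions(precision=4,suppress=True)
o=bot.get_obs();Rm=R.from_quat(np.roll(o['tool_rot'],-1)).as_matrix();print(o['t'],o['eef_pos'],o['gripper_width'],o['contact_force'],np.degrees(np.arctan2(Rm[1,0],Rm[0,0])))
print(Rm.T@(np.array([.522,.086,o['eef_pos'][2]])-o['eef_pos'])*1000)
P=[]
for n in('wrist','side','scene'):
    p=cam(n);P.append(p['pixels'])
    print(n,[(r['xy'],r['score']) for r in bot.tip_of('beater',p)[:2]],[(r['xy'],r['score']) for r in bot.tip_of('socket',p)[:2]])
im=cv2.cvtColor(P[0],cv2.COLOR_RGB2BGR)
cv2.imwrite('pics/w6.png',cv2.convertScaleAbs(im,alpha=1.6,beta=10))
E
```

```text
14.4 [ 0.5189 -0.2079  0.2189] 0.1547764058108065 [ 0.3155  0.1707 -1.3135] 124.81995081763418
[239.49   170.3722  -0.2641]
wrist [([312.4, 249.6], 0.58)] []
side [([414.2, 367.0], 0.9)] [([311.1, 289.4], 0.78)]
scene [([176.3, 189.5], 0.61)] [([302.7, 210.4], 0.77), ([515.9, 234.3], 0.47)]
```

View pics/w6.png

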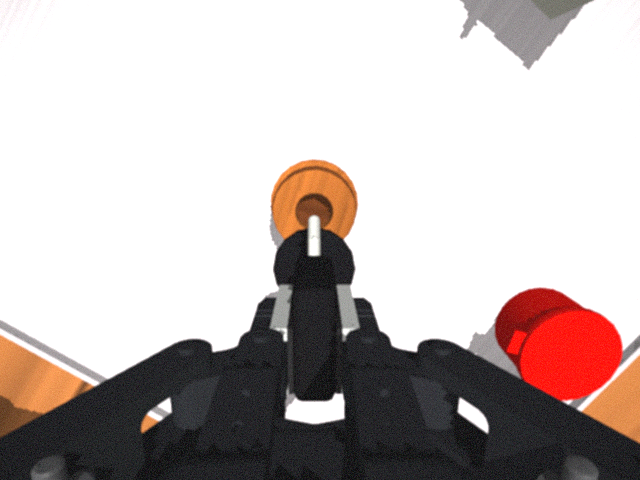

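The beater is out of the empty cup and held straight: the wire is at column 314 and the collar's widest row is about 264. Going over the socket, with a yaw trim of +3°.

>>> jog_arm([
  [0,0,-0.01,24,17,0,10],
  [0,0,-0.02,60,43,0,10],
  [0,0,-0.03,96,68,0,10],
  [0,0,-0.04,132,94,0,10],
  [0,0,-0.056,168,120,0,10],
  [0,0,-0.056,200,143,0,10],
  [0,0,-0.056,225,160,0,10],
  [0,0,-0.056,239,170,0,10],
  [0,0,-0.056,239,170,0,10],
  [0,0,-0.056,239,170,0,10],
])

```text
t: 16.1
eef_pos: [0.5217, 0.0839, 0.2181]
tool_rot: [0.0, 0.439, 0.899, -0.001]
contact_force: [0.8, -1.1, -1.6]
gripper_width: 0.15
grasp_force: 78.2
```

```bash
python3 - <<'E'
from h import *
np.set_printoptions(precision=4,suppress=True)
o=bot.get_obs();Rm=R.from_quat(np.roll(o['tool_rot'],-1)).as_matrix();print(o['t'],o['eef_pos'],o['contact_force'],np.degrees(np.arctan2(Rm[1,0],Rm[0,0])),Rm[:,2],o['q'])
print(Rm.T@(np.array([.522,.086,o['eef_pos'][2]])-o['eef_pos'])*1000)
w=cam('wrist');s=cam('scene');d=cam('side')
a=np.linspace(0,2*np.pi,361)
for dx in(-.003,0,.003):
    c=np.array([proj(w,o['eef_pos']+Rm@[dx+.02*np.cos(t),.02*np.sin(t),.040]) for t in a])
    print(dx,'collar rows',c[:,1].min(),'cols',c[:,0].min(),c[:,0].max(),'widest row',c[c[:,0].argmin(),1])
def crop(p,c,h=50,k=5):
    u,v=np.round(c).astype(int);return cv2.resize(cv2.cvtColor(p['pixels'],cv2.COLOR_RGB2BGR)[v-h:v+h,u-h//1:u+h],None,fx=k,fy=k,interpolation=cv2.INTER_CUBIC)
im=np.hstack([crop(w,(314,260),h=50,k=4),crop(s,proj(s,[.522,.086,.10]),33,6)])if 0 else None
A=crop(w,(314,260),50,2.6);B=crop(s,proj(s,[.522,.086,.10]),26,5);C=crop(d,proj(d,[.522,.086,.10]),26,5)
im=np.hstack([cv2.convertScaleAbs(A,alpha=1.8,beta=10)[:260,:260],B[:260,:260],C[:260,:260]])
cv2.imwrite('pics/c7.png',im)
E
```

```text
16.1 [0.5217 0.0839 0.2181] [ 0.8334 -1.0825 -1.5932] 127.93560110228385 [-0.0004 -0.0009 -1.    ] [ 0.2593  0.3184 -0.6472  1.8842  0.2253  1.0125  0.1779]
[ 1.4633  1.4753 -0.002 ]
-0.003 collar rows 236.6358040569603 cols 273.6322035531934 356.19432650332783 widest row 275.0368315982663
0 collar rows 230.4777184060629 cols 273.46246127223793 356.3664668827201 widest row 269.2024413283702
0.003 collar rows 224.267012754887 cols 273.2913075193032 356.54003897702563 widest row 263.3195358721764
```

View pics/c7.png

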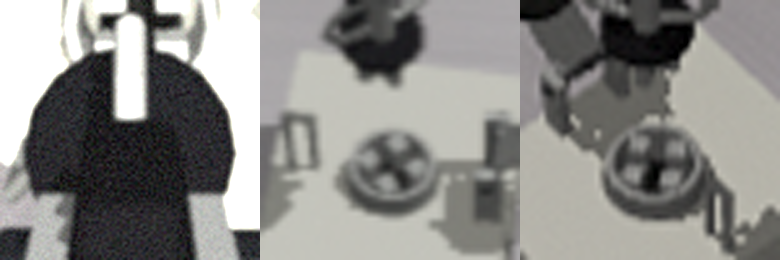

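The collar is centred on the tool axis: its top row is ~229 and columns 274–354, as predicted for zero offset. The scene and side crops show the open socket below and the ribs above it. I'll fit the hub centre from those views.

```bash
python3 - <<'E'
from h import *
np.set_printoptions(precision=4,suppress=True)
o=bot.get_obs();s=cam('scene');d=cam('side')
for p,c in((s,(131.5,162)),(d,(134,162))):
    u=np.round(proj(p,[.522,.086,.10])).astype(int); px=u-26+(np.array(c)-2)/5
    print(px,atz(p,px,.076),proj(p,[.522,.086,.076]))
    a=np.linspace(0,6.28,100);e=np.array([proj(p,[.522+.022*np.cos(t),.086+.022*np.sin(t),.076]) for t in a])
    print('pred crop ellipse',(e.min(0)-u+26)*5+2,(e.max(0)-u+26)*5+2)
    r=np.array([proj(p,o['eef_pos']+[0,0,-.070]),proj(p,o['eef_pos']+[0,0,-.046])]); print('foot, collar underside pred in crop',(r-u+26)*5+2)
    a=np.array([proj(p,o['eef_pos']+[.013*np.cos(t),.013*np.sin(t),-.070]) for t in np.radians([38,128,218,308])]);print((a-u+26)*5+2)
E
```

```text
[301.9 214. ] [0.5226 0.086  0.076 ] [301.9318 213.7975]
pred crop ellipse [ 86.9169 124.4047] [176.3544 198.3129]
foot, collar underside pred in crop [[122.9139  72.3863]
 [121.1473  40.812 ]]
[[137.9376  91.3464]
 [146.4892  60.0437]
 [108.0445  53.6207]
 [ 99.1662  84.8191]]
[309.4 291. ] [0.5232 0.0868 0.076 ] [309.2364 291.5182]
pred crop ellipse [ 84.0046 124.8689] [182.3491 205.4459]
foot, collar underside pred in crop [[129.9536  68.4379]
 [127.9337  32.9943]]
[[135.1369  44.5699]
 [ 99.7364  65.0067]
 [124.6798  92.7221]
 [160.2576  71.8791]]
```

The socket is at (0.5225, 0.0863), and both views agree. Trim and descend to just above the mouth, then enter gently.

>>> jog_arm([
  [0,0,0,1.5,2,20,10],
  [0,0,0,1.5,2,45,10],
  [0,0,0,1.5,2,60,10],
  [0,0,0,1.5,2,67,10],
  [0,0,0,1.5,2,67,10],
  [0,0,0,1.5,2,67,10],
])

```text
t: 17.1
eef_pos: [0.5228, 0.0882, 0.152]
tool_rot: [0.001, 0.438, 0.899, 0.0]
contact_force: [0.5, -1.0, 0.0]
gripper_width: 0.154
grasp_force: 78.3
```

>>> jog_arm([
  [0,0,0,0,0,2,10],
  [0,0,0,0,0,4,10],
  [0,0,0,0,0,6,10],
  [0,0,0,0,0,8,10],
  [0,0,0,0,0,10,10],
  [0,0,0,0,0,10,10],
])

```text
t: 17.85
eef_pos: [0.5227, 0.0875, 0.1412]
tool_rot: [0.0, 0.438, 0.899, 0.0]
contact_force: [2.9, -2.7, -1.6]
gripper_width: 0.153
grasp_force: 78.1
```

No vertical resistance 5 mm below the mouth, so the ribs are meshing. Ease the side force and continue.

>>> jog_arm([
  [0,0,0,-1,0,2,10],
  [0,0,0,-1,0,5,10],
  [0,0,0,-1,0,7,10],
  [0,0,0,-1,0,9,10],
  [0,0,0,-1,0,11,10],
  [0,0,0,-1,0,11,10],
])

```text
t: 18.6
eef_pos: [0.5228, 0.0872, 0.1301]
tool_rot: [-0.0, 0.438, 0.899, -0.0]
contact_force: [2.3, -2.2, -2.1]
gripper_width: 0.15
grasp_force: 78.4
```

>>> jog_arm([
  [0,0,0,-0.5,0,2,10],
  [0,0,0,-0.5,0,4,10],
  [0,0,0,-0.5,0,6,10],
  [0,0,0,-0.5,0,7,10],
  [0,0,0,-0.5,0,8,10],
  [0,0,0,-0.5,0,8,10],
  [0,0,0,-0.5,0,8,10],
])

```text
t: 19.48
eef_pos: [0.5231, 0.0872, 0.1226]
tool_rot: [-0.0, 0.438, 0.899, 0.0]
contact_force: [-1.9, -1.3, 6.7]
gripper_width: 0.146
grasp_force: 79.3
```

>>> jog_arm([
  [0,0,0,0,0,1,10],
  [0,0,0,0,0,2,10],
  [0,0,0,0,0,3,10],
  [0,0,0,0,0,3,10],
  [0,0,0,0,0,3,10],
], grip_force=90)

```text
t: 20.1
eef_pos: [0.5233, 0.0872, 0.1219]
tool_rot: [0.001, 0.438, 0.899, -0.0]
contact_force: [-8.9, -3.0, 29.0]
gripper_width: 0.151
grasp_force: 91.5
```

The force rose to 29 N with no further travel, so the collar is on the rim. I'll back off slightly and verify visually.

>>> jog_arm([
  [0,0,0,0.4,-0.5,-0.6,10],
  [0,0,0,0.4,-0.5,-0.6,10],
  [0,0,0,0.4,-0.5,-0.6,10],
])

```text
t: 20.48
eef_pos: [0.5232, 0.0872, 0.1219]
tool_rot: [0.001, 0.438, 0.899, 0.0]
contact_force: [-5.4, -2.6, 21.6]
gripper_width: 0.153
grasp_force: 90.1
```

```bash
python3 - <<'E'
from h import *
o=bot.get_obs();print(o['t'],o['eef_pos'],o['contact_force'],o['grasp_force'])
s=cam('scene');d=cam('side')
def crop(p,h=40,k=9):
    u,v=np.round(proj(p,[.522,.1,.11])).astype(int);return cv2.resize(cv2.cvtColor(p['pixels'],cv2.COLOR_RGB2BGR)[v-h:v+h,u-h:u+h],(400,400),interpolation=cv2.INTER_CUBIC)
cv2.imwrite('pics/f.png',cv2.convertScaleAbs(np.hstack([crop(s),crop(d)]),alpha=1.3))
E
```

```text
20.475 [0.52315065 0.08721241 0.12193035] [-5.44143996 -2.55086628 21.55948912] 90.06374001502991
```

View pics/f.png

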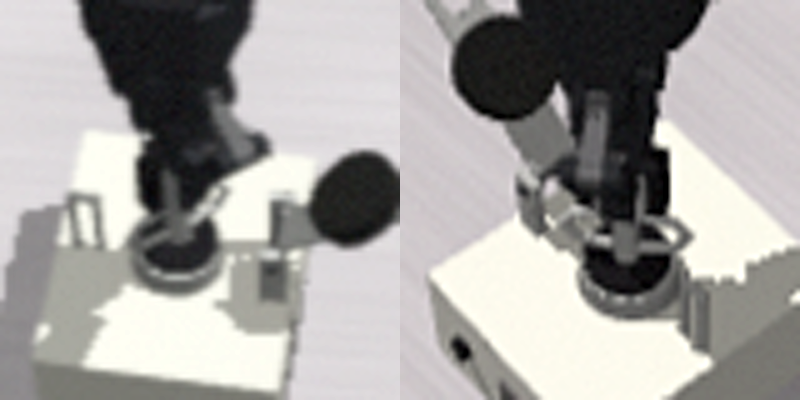

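The collar sits concentric and flush on the hub at (178,250) in the left crop and (630,275) in the right. The hasp leans back clear of the gripper, and the press force is steady at about 21 N. Handing in.

```bash
python3 -c "
from station import bot
print(bot.hand_in())"
```

```text
the job is handed in; nothing more can be done
None
```

I handed the job in at about 20.5 s: the hasp is swung back to about 2.6 rad, and the beater is meshed and pressed home in the socket. It is still gripped and held down with about 21 N, and the bowl, tub and plate were not touched.

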